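Pack the last radio, close and clamp the case, stack the tub on its lid

ROBOT

A 7-joint arm with a two-finger parallel gripper is mounted at the origin on the work surface. World frame = base frame: x ahead of the robot, y to its left, z up, the work surface at z = 0. Lengths are in m, angles in rad, forces in N, time in s.
With the tool pointing down it reaches from about 0.4 to 0.9 m from the base axis. Payload 5.6 kg.
Tool frame: the origin (TCP) lies midway between the tips of the shut fingers; the grasp point (between the pads) lies 19 mm behind it (manip.grip_point_offset is the distance from the TCP to the grasp point, in m); z points along the fingers, y is the line along which they close (so a half turn about z gives the same grasp; the last joint's range is limited). The gripper opens to 92 mm and grips with 3 to 60 N. Pads are 20 mm wide; open, the fingers measure 128 mm over their backs; the gripper's body (75 mm by 189 mm) begins 69 mm behind the grasp point.
Start: joints at [-1.221, 0.468, -0.012, 1.603, 0.006, 1.071, -0.056], TCP at [0.249, 0.6, 0.215] pointing down, gripper open.
Joint ranges: [-2.53, 2.53], [-0.31, 2.02], [-1.57, 1.55], [0.28, 2.44], [-1.29, 4.43], [0.15, 1.84], [-2.92, 2.92]. Speed limits (rad/s): [2.57, 2.57, 3.14, 3.14, 3.14, 3.14, 3.14].

INTERFACE

Orientations are given as a unit quaternion [x, y, z, w].
In Python, from plant import manip, get_image gives the robot as it stands.
- The arm moves only by the tool send_rows, never from a script. Its argument "increments" is a list of rows, each a list of 7 numbers: the shift along the world's x, y, z in mm, then the turn, a rotation vector about the world's x, y, z in degrees, then the closure, from 0 (fully open) to 1 (shut). In form: [[x, y, z, wx, wy, wz, fingers], ...]. A call has 1 to 20 rows; each row shifts and turns the commanded pose from where the row before left it; what a row does not reach is not made up. A row lasts 1/10 s, in which the tool goes at most 50 mm and 8.59 degrees, less where a joint would pass 70% of its speed; a pose out of reach is approached as far as the arm can. A call with a gripper value outside its range is refused whole. The fingers move at their own pace and stop on an object; "newtons" is the grip in N (left out, the last holds). Time passes only in rows, so rows that do not move let the fingers close. It gives the time, the measured TCP pose, the force, the opening and the grip force at its end, in the units of the state.
- manip.read_state(): the state, without advancing time (a new reading comes with each control period).
- get_image(name): name is "scene" or "top" or "wrist"; returns a dict with "color" (480x640x3 uint8, blue, green, red), "range_z" (480x640 float32, m along the optical axis (not along the pixel's ray), 0 where there is no reading), "fx", "fy", "cx", "cy" (pixels), "pose" (4x4, takes a point from camera to world coordinates); the wrist camera has in their place "T_tool_cam" (4x4, takes a point from camera to tool coordinates, whose origin is the TCP and whose axes are the flange's). Camera axes: x right, y up, looking along -z (the intrinsics and any distortion apply to the point x, -y, -z); pixel columns grow to the right and rows downward; lengths in m; the calibration is good to about 2 mm. The wrist camera is an equidistant fisheye: a pixel r from the principal point sees the ray r / f radians off the axis. A picture is of the moment at which its call begins: read the wrist's pose just before it.
- manip.close_job(): hands the job in; it is judged then, once.
The state is a dict: "time": time; "qpos": joint angles; "qd": joint speeds; "joint_torque": joint torques, N m; "tcp_pos": TCP position; "orientation": TCP orientation; "force": force on the tool from outside, world axes, zero at the start; "moment": the same for the moment, N m; "width": opening from 0.0 (shut) to 1.0 (fully open); "grasp_force": force on a finger pad.
Only numpy, scipy, OpenCV 4.12 (cv2) and the standard library are available. Lean on these libraries where they do the work, as an engineer would, in place of code of your own. Each camera call takes 0.05 s, during which the arm holds its last target. There are 200 camera calls.

TASK

Lay the loose two-way radio flat in the empty foam cut-out of the open case, keypad up and pointing the same way as the radio already packed, then push the lid fully shut and after that fold the steel clamp right down flat onto it. Finally stand the closed tub on the lid with all four of its feet in the four recesses. Set things down rather than let them fall, and leave the other things on the table where they are.

Things in the scene. Friction and masses are not known exactly. Their poses are not given: they have to be found in the camera images.
- case: Black flight case with aluminium edges, fixed, open on top: 270 mm along its x, 230 along its y, walls 8 thick, 85 high. Origin: centre of its underside, z up. Lid hinged along the -y wall, clamp on the +y wall. Inside, grey foam, top face 34 mm above the table, with two cut-outs side by side: an empty one, and one at case (-45, -48) mm with a like radio packed, aerial to +x, top 60 mm up.
- cutout (a point): Centre of the floor of the empty foam cut-out, at case (-45, 48, 22) mm; axes as the case. The cut-out is 118 mm (x) by 66 mm (y), 12 mm deep. Towards +x the foam is uncut and the aerial lies above it. 30 mm free between a packed radio's side and the +y wall, 38 mm to the other radio.
- lid (a joint): Lid, a plate 270 x 230 x 14 mm. Hinge line along case x at case (y -115, z 85) mm, on its under side. 0 = shut on the walls, top face 99 mm above the table; 1.571 = upright, free edge 315 mm up; more = leaning out to -y (starts 1.35 to 1.85). Stiff hinge: stays at any angle and must be pushed all the way down (about 3 to 6 N near the free edge, no catch).
- lid_seat (a point): Centre of the four recesses in the lid's top face, level with their floors (7 mm under the face), 95 mm from the hinge line. Its x is along case x; with the lid shut it lies at case (0, -20, 92) mm with the case's axes. Recesses 22 mm square, 7 mm deep, with thin pale rims, centred at x +-65, y +-40 mm from it.
- clamp (a joint): Steel clamp plate 30 mm wide, 4 thick, reaching 59 mm from its hinge, with a cross rod (10 mm diameter, 46 long) at its end. Hinge line along case x at case (x 60, y 121, z 102) mm. 0 = flat on the shut lid, pointing to case -y; 1.571 = upright; starts at 1.9 to 2.4, leaning out to +y. Stays where left, moves with 1 to 2 N at its end, no catch. Push it inwards over the top, then down.
- clamp_tip (a point): Middle of the clamp's cross rod, 54 mm from the clamp's hinge line.
- radio: Loose black two-way radio on its back: body 110 mm (x) by 58 (y) by 38 high, 0.2 to 0.4 kg; aerial 12 mm thick standing out 70 mm to +x at y +16, axis 22 mm above the underside. Origin: centre of the body's underside, z up (keypad side). Packed, its origin is at point cutout and its x along case x. Starts within 0.5 rad of world x.
- radio_aerial (a point): Tip of the loose radio's aerial, 125 mm from its origin along its x.
- tub: Closed grey tub with pale lid, 0.3 to 0.6 kg: 164 mm (x) by 114 (y) over the rim, top face 64 mm above the soles; grip rib on top along x, 90 long, 16 thick, its top 95 mm above the soles. Four round feet, 14 mm diameter, 6 high, at x +-65, y +-40 mm. Origin: centre, at the soles' level, z up. Stacked: origin at point lid_seat, x along case x, either way round.
- packed_radio: Bystander: like radio, already packed in the case; origin as for radio.
- tape: Bystander: black tape roll, 100 mm diameter, 48 mm high; origin centre of underside.
- speaker: Bystander: upright round speaker, 74 mm diameter, 160 mm high; origin centre of underside.
- battery: Bystander: black battery pack 70 x 45 x 28 mm; origin centre of underside.
- mug: Bystander: white mug, 80 mm diameter, 95 mm high; origin centre of underside.
- tape_low: Bystander: grey tape roll, 110 mm diameter, 25 mm high; origin centre of underside.
- screwdriver: Bystander: screwdriver lying on the table.

How it is judged:
By the outcome, as a careful person would: the job done as asked, in the order asked, and still so for the second after the job is handed in, with the robot touching nothing.
It also fails if it takes over 72 s, if anything falls off the work surface, if the arm or the gripper's body presses on something with over 40 N, if the wrist force passes 120 N, or if a joint passes its speed limit or range.

## Working session

There is one attempt and no reset: what is moved stays moved. The work goes in short steps, Python scripts to look and compute and a tool call to move; the robot and the scene stay as the last step left them, time stands still between calls to the robot, and variables do not carry over. Pictures are saved under pics/ and viewed, at most 13 in all, crops included, and the job is handed in when it is done.

Besides the shell and the picture viewer there is one more tool, called after ">>>" as name(argument=value, ...), one argument or row to a line, values as JSON. send_rows: Moves the arm, as the interface text tells. Its arguments: {"type":"object","properties":{"increments":{"type":"array"},"newtons":{"type":"number"}},"required":["increments"]}

```bash
ls; mkdir -p pics; cat > h.py <<'E'
import numpy as np, cv2
from plant import manip, get_image
def cloud(im):
    z=im["range_z"].astype(float); v,u=np.indices(z.shape)
    p=np.stack([(u-im["cx"])/im["fx"]*z,-(v-im["cy"])/im["fy"]*z,-z,np.ones_like(z)],-1)
    w=p@np.array(im["pose"]).T
    w=w[...,:3]; w[z<=0]=np.nan
    return w
E
python3 - <<'E'
from h import *
print(manip.read_state(), manip.grip_point_offset)
for n in("scene","top"):
    im=get_image(n); cv2.imwrite(f"pics/{n}0.png",im["color"]); w=cloud(im); np.save(n+"0.npy",w)
    print(n,{k:im[k] for k in im if k not in("color","range_z")})
E
```

```text
pics
{'time': 0.0, 'qpos': array([-1.2209928 ,  0.46840629, -0.01157637,  1.60363891,  0.00599128,
        1.07140328, -0.05633984]), 'qd': array([-2.99593177e-04,  1.86775083e-04,  1.28859769e-03, -1.26850052e-03,
        4.20105447e-05, -1.14410362e-03, -8.89945109e-04]), 'joint_torque': array([-9.57764933e-04, -5.20559263e+01, -1.28668884e-02, -2.43750769e+01,
       -5.66253613e-02,  1.71979802e-02,  1.56492820e-04]), 'tcp_pos': array([0.24865641, 0.59990999, 0.21361513]), 'orientation': array([ 1.95205954e-01,  9.80761850e-01, -9.03711699e-04, -1.13272827e-04]), 'force': array([ 0.47700058, -0.10892717, -0.07558751]), 'moment': array([ 0.0035766 , -0.02933237, -0.01883094]), 'grasp_force': 0.0, 'width': 0.9987415841360836} 0.0187
scene {'fx': 537.9593222638804, 'fy': 537.9593222638804, 'cx': 322.1700508614424, 'cy': 238.97301113839288, 'pose': array([[ 0.58668473, -0.49748765,  0.6389891 ,  1.38050512],
       [ 0.80952376,  0.33910825, -0.47924615, -0.68580954],
       [ 0.02173256,  0.79844326,  0.6016777 ,  0.9062478 ],
       [ 0.        ,  0.        ,  0.        ,  1.        ]])}
top {'fx': 552.7327813939193, 'fy': 552.7327813939193, 'cx': 326.5727165261657, 'cy': 234.29891839667977, 'pose': array([[ 0.01526932,  0.99508638, -0.09782605,  0.41267783],
       [-0.99988105,  0.01498294, -0.00366148, -0.06807896],
       [-0.00217777,  0.09787032,  0.99519679,  1.56240152],
       [ 0.        ,  0.        ,  0.        ,  1.        ]])}
```

View pics/top0.png

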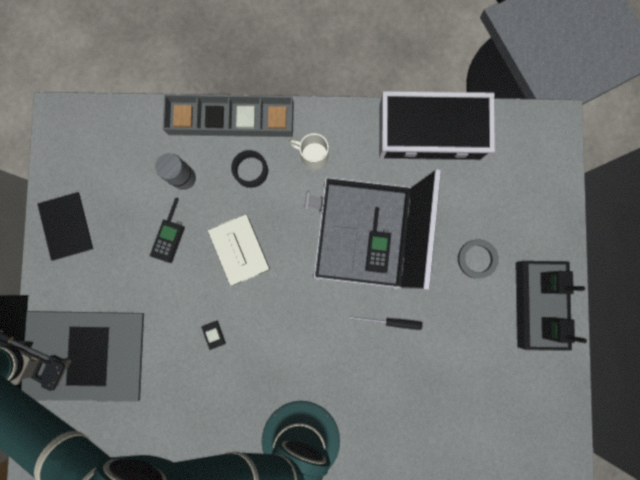

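View pics/scene0.png

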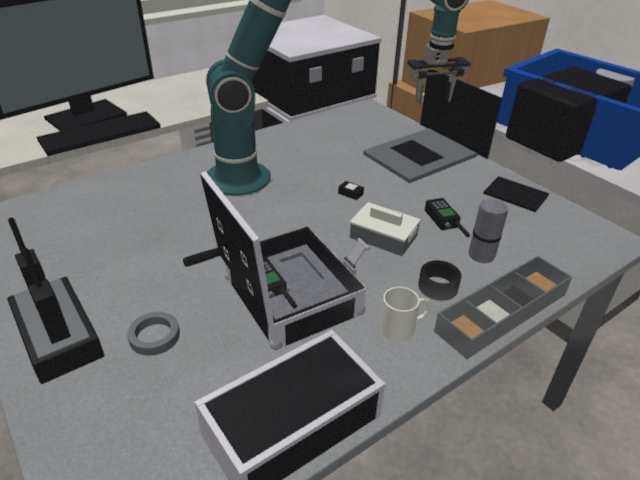

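The top view shows the case at about (362,235) with its lid open to the right. The packed radio is at (378,245), the clamp at (313,201), the loose radio at (168,240) with its aerial up to the right, and the tub at (238,248). The scene view confirms the lid is near upright and the clamp leans outward.

```bash
cat > m.py <<'E'
from h import *
w=np.load("top0.npy")
def sel(u0,u1,v0,v1,z0,z1,w=w):
    s=w[v0:v1,u0:u1].reshape(-1,3); return s[(s[:,2]>z0)&(s[:,2]<z1)]
def rect(n,p):
    r=cv2.minAreaRect((p[:,:2]*1000).astype(np.float32)); print(n,len(p),"c",np.round(r[0],1),"size",np.round(r[1],1),"ang",round(r[2],2),"z",np.round(np.median(p[:,2])*1e3,1), "mean",np.round(p.mean(0)*1e3,1)); return r
t=sel(100,140,280,300,-.1,.1); print("table",np.median(t[:,2]),t[:,2].std())
rect("radio body",sel(145,192,215,268,.028,.06))
rect("radio all",sel(145,192,192,268,.012,.06))
rect("tub",sel(200,275,208,290,.052,.075))
rect("rib",sel(200,275,208,290,.085,.11))
rect("case rim",sel(310,410,172,290,.078,.092))
rect("foam",sel(310,410,172,290,.028,.040))
rect("cutfloor",sel(310,410,172,290,.015,.027))
rect("packed",sel(355,400,225,280,.054,.068))
rect("clamp",sel(300,330,180,225,.094,.2))
rect("tape",sel(225,275,145,192,.035,.07)); rect("speaker",sel(150,200,148,192,.14,.19)); rect("mug",sel(285,330,130,170,.08,.12))
rect("batt",sel(195,230,315,355,.015,.06));rect("tapelow",sel(450,505,235,285,.015,.06))
rect("screw",sel(345,430,310,335,.006,.06))
# walls profile
for v in (200,220,260,275): print(v,[(u,*np.round(w[v,u]*1e3).astype(int)) for u in range(312,330,1)][::2])
l=sel(395,445,165,295,.12,.4); c=l.mean(0); U,S,V=np.linalg.svd(l-c,full_matrices=False); print("lid",len(l),c,V[2],S)
s=np.load("scene0.npy"); l=sel(195,275,170,345,.12,.4,s); l=l[np.isfinite(l).all(1)]
print("scene lid",len(l),l.min(0),l.max(0))
for z in(.12,.16,.2,.24,.28,.3): q=l[abs(l[:,2]-z)<.005]; print(z,np.round(q.min(0)*1e3),np.round(q.max(0)*1e3))
q=s[235:275,335:375].reshape(-1,3); q=q[(q[:,2]>.09)&(q[:,2]<.2)]
print("clamp scene",len(q),np.round(q.min(0)*1e3),np.round(q.max(0)*1e3)); 
for z in range(95,170,8):
    k=q[abs(q[:,2]*1e3-z)<4]
    if len(k): print(z,len(k),np.round(k.mean(0)*1e3),np.round(k.min(0)*1e3),np.round(k.max(0)*1e3))
E
python3 m.py
```

```text
table 0.0002218760116743379 0.00350301867993119
radio body 862 c [546.  381.6] size [ 62.2 125. ] ang 71.85 z 38.1 mean [539.  382.4  37.9]
radio all 1033 c [571.1 373.8] size [ 62.1 178.2] ang 73.16 z 37.2 mean [547.4 379.4  35.6]
tub 2311 c [515.3 178.1] size [168.3 114.9] ang 24.25 z 63.7 mean [514.5 177.2  63.8]
rib 214 c [515.2 178.2] size [90.1 17. ] ang 24.35 z 94.0 mean [514.7 177.2  94. ]
case rim 1384 c [ 566.  -158.8] size [237.4 277.7] ang 85.04 z 84.4 mean [ 565.3 -159.    84.4]
foam 4550 c [ 562.6 -152.9] size [228.2 269.6] ang 84.22 z 33.8 mean [ 582.8 -161.2   33.8]
cutfloor 1152 c [ 560.3 -156.8] size [239.4 270.8] ang 84.39 z 22.1 mean [ 531.3 -119.8   22. ]
packed 824 c [ 513.9 -218.4] size [ 88.4 137. ] ang 84.25 z 59.9 mean [ 514.8 -204.    59.9]
clamp 233 c [639.9 -27.6] size [44.  45.7] ang 82.76 z 129.0 mean [639.3 -27.2 127.8]
tape 484 c [745.7 158.3] size [99.5 98.9] ang 76.96 z 47.1 mean [745.7 158.   46.8]
speaker 628 c [721.  349.1] size [70.1 69.3] ang 0.83 z 159.3 mean [720.3 347.1 158.6]
mug 203 c [792.1 -21.4] size [81.  84.8] ang 22.42 z 91.9 mean [7
[... 2654 characters left out ...]
[ 691. -295.  305.]
clamp scene 386 [595. -63.  90.] [665.  -3. 154.]
95 43 [639. -49.  95.] [595. -57.  91.] [661. -44.  99.]
103 33 [642. -48. 103.] [621. -52.  99.] [660. -45. 107.]
111 63 [640. -45. 111.] [619. -53. 107.] [659. -33. 115.]
119 42 [639. -37. 119.] [622. -46. 115.] [654. -31. 123.]
127 49 [640. -31. 127.] [623. -38. 123.] [655. -24. 130.]
135 44 [640. -25. 135.] [623. -31. 131.] [656. -18. 139.]
143 51 [644. -19. 143.] [622. -26. 139.] [665.  -3. 147.]
151 56 [644. -13. 150.] [621. -20. 147.] [665.  -6. 154.]m.py:21: RuntimeWarning: invalid value encountered in cast
  for v in (200,220,260,275): print(v,[(u,*np.round(w[v,u]*1e3).astype(int)) for u in range(312,330,1)][::2])
```

```bash
cat > m2.py <<'E'
from h import *
w=np.load("top0.npy")
def mrect(n,u0,u1,v0,v1,z0,z1,k=3):
    m=np.zeros(w.shape[:2],np.uint8); s=w[v0:v1,u0:u1,2]; m[v0:v1,u0:u1]=(s>z0)&(s<z1)
    m=cv2.morphologyEx(m,cv2.MORPH_CLOSE,np.ones((3,3)))
    m=cv2.morphologyEx(m,cv2.MORPH_OPEN,np.ones((k,k)))
    p=w[m>0]; p=p[np.isfinite(p).all(1)]; r=cv2.minAreaRect((p[:,:2]*1000).astype(np.float32)); print(n,np.round(r[0],1),np.round(r[1],1),round(r[2],2)); return p
def mid(n,p,yaw):
    c,s=np.cos(yaw),np.sin(yaw); R=np.array([[c,-s],[s,c]]); q=p[:,:2]@R*1000
    a,b=np.percentile(q,[.7,99.3],axis=0); print(n,"mid",np.round(R@((a+b)/2),1),"ext",np.round(b-a,1))
p=mrect("radio",145,192,215,268,.032,.05,9)
for d in(-16,-18,-20): mid(d,p,np.radians(d))
p=mrect("tub",200,275,208,290,.052,.075,5); mid("tub",p,np.radians(24.3))
p=mrect("rib",200,275,208,290,.085,.11,1); mid("rib",p,np.radians(24.3))
yw=np.radians(-5.8); c,s=np.cos(yw),np.sin(yw); R=np.array([[c,-s],[s,c]])
p=w[165:295,300:410].reshape(-1,3); p=p[(abs(p[:,2]-.085)<.008)]; q=p[:,:2]@R*1000
o=R.T@np.array([566,-158.8]); q=q-o
def edge(v,lo,hi,name):
    h,_=np.histogram(v,np.arange(lo,hi,2)); print(name,lo,h)
edge(q[abs(q[:,0])<100][:,1],92,130,"+y wall"); edge(q[abs(q[:,1])<90][:,0],118,150,"+x wall"); edge(q[abs(q[:,1])<90][:,0],-150,-118,"-x wall")
for a in(-1,):
    k=q[(q[:,1]>95)&(abs(q[:,0])<120)]; print("yaw err +y wall",np.degrees(np.polyfit(k[:,0],k[:,1],1)[0]),k[:,1].mean())
    for sg in(1,-1):
        k=q[(sg*q[:,0]>120)&(abs(q[:,1])<90)]; print("x wall",np.degrees(np.polyfit(k[:,1],k[:,0],1)[0]),k[:,0].mean())
p=w[165:295,300:410].reshape(-1,3); p=p[(abs(p[:,2]-.022)<.006)]; q=p[:,:2]@R*1000-o
q=q[(abs(q[:,0]+45)<75)&(abs(q[:,1]-48)<45)]; edge(q[:,0],-120,30,"cut x");edge(q[:,1],0,96,"cut y")
for n,u0,u1,v0,v1,z in(("packed",355,400,225,280,.06),):
    p=mrect(n,u0,u1,v0,v1,z-.006,z+.006,9); mid(n,p,yw); print("packed in case",)
print("o",R@o,"cutout",R@(o+[-45,48]),"packed exp",R@(o+[-45,-48]),"seat",R@(o+[0,-20]),"clamp hinge",R@(o+[60,121]))
E
python3 m2.py
```

```text
radio [538.9 383.2] [ 60.6 110.9] 71.11
-16 mid [538.3 383.5] ext [106.8  57.8]
-18 mid [538.3 383.3] ext [107.1  58.1]
-20 mid [538.2 383.1] ext [107.3  59.5]
tub [515.3 178.1] [168.3 114.9] 24.25
tub mid [515.1 177.9] ext [163.6 112.6]
rib [515.2 178.2] [90.1 17. ] 24.35
rib mid [515.2 178. ] ext [88.8 16.4]
+y wall 92 [ 0  0  0  0  0  0  0 57 52 55 54 52 13  2  0  1  0  0]
+x wall 118 [ 0  0  0  0 52 49 50 42 46 36  3  0  0  0  0]
-x wall -150 [ 0  0  0  0  0  0 29 49 50 52 45 37  0  0  0]
yaw err +y wall 0.06092000292566996 111.27408294378823
x wall 0.10931426775504471 131.69591082510541
x wall -0.08702178190395965 -131.88804851986387
cut x -120 [ 1  1  2  3  1  2  0  1 10 16 16 16 16 16 14 13 18 17 17 16 17 18 14 19
 13 18 14 15 15 15 19 14 18 15 18 14 17 14 16 17 17 14 15 18 16 15 14 18
 14 16 15 12 19 13 16 14 19 15 13 15 15 15 15 17 16 16 12  8  0  2  0  0
  1  1]
cut y 0 [ 0  1  1  2  0  4  3 31 30 27 31 29 26 28 27 29 26 29 30 30 27 23 29 23
 25 31 28 28 29 25 29 29 29 30 29 25 27 27 30 27  2  2  0  1  1  2  1]
packed [ 516.2 -203.4] [ 58.2 111.1] 84.5
packed mid [ 515.8 -203.2] ext [107.4  56.6]
packed in case
o [ 566.  -158.8] cutout [ 526.08107037 -106.4981926 ] packed exp [ 516.37966584 -202.00674065] seat [ 563.97887406 -178.69761418] clamp hinge [637.92065449 -44.48281206]
```

>>> send_rows(
  increments=[
    [30, -25, 10, 0, 0, 0.5, 0],
    [50, -40, 0, 0, 0, 0.5, 0],
    [50, -40, 0, 0, 0, 0.5, 0],
    [50, -40, 0, 0, 0, 0.5, 0],
    [50, -40, 0, 0, 0, 0.5, 0],
    [30, -30, 0, 0, 0, 0.5, 0],
    [10, -5, 0, 0, 0, 0.5, 0],
    [0, 0, 0, 0, 0, 0.5, 0],
    [0, 0, 0, 0, 0, 0.5, 0],
    [0, 0, 0, 0, 0, 0, 0],
    [0, 0, 0, 0, 0, 0, 0],
  ],
)

```text
time: 1.2
tcp_pos: [0.4734, 0.4171, 0.2245]
orientation: [0.155, 0.988, 0.0, -0.0]
force: [-0.3, 1.4, 0.3]
width: 1.001
grasp_force: 0.0
```

>>> send_rows(
  increments=[
    [33, -17, -20, 0, 0, -0.7, 0],
    [32, -17, -30, 0, 0, 0, 0],
    [0, 0, -45, 0, 0, 0, 0],
    [0, 0, -40, 0, 0, 0, 0],
    [0, 0, 0, 0, 0, 0, 0],
    [0, 0, 0, 0, 0, 0, 0],
    [0, 0, 0, 0, 0, 0, 0],
  ],
  newtons=20,
)

```text
time: 1.9
tcp_pos: [0.541, 0.3834, 0.0923]
orientation: [0.162, 0.987, 0.002, 0.001]
force: [0.7, 0.1, 0.5]
width: 1.001
grasp_force: 0.0
```

```bash
cat >> h.py <<'E'
from scipy.spatial.transform import Rotation as Ro
def wrist():
    st=manip.read_state(); im=get_image("wrist")
    z=im["range_z"].astype(float); v,u=np.indices(z.shape)
    dx=u-im["cx"]; dy=v-im["cy"]; r=np.hypot(dx,dy)+1e-9; th=r/im["fx"]
    t=np.tan(np.minimum(th,1.4)); p=np.stack([dx/r*t*z,-dy/r*t*z,-z,np.ones_like(z)],-1)@np.array(im["T_tool_cam"]).T
    w=p[...,:3]@Ro.from_quat(st["orientation"]).as_matrix().T+st["tcp_pos"]
    w[(z<=0)|(th>1.3)]=np.nan
    return st,im,w
E
python3 - <<'E'
from h import *
st,im,w=wrist(); print(st["tcp_pos"],st["orientation"])
cv2.imwrite("pics/w1.png",im["color"]); np.save("w1.npy",w)
p=w.reshape(-1,3); p=p[np.isfinite(p).all(1)]
p=p[(np.hypot(p[:,0]-.538,p[:,1]-.383)<.08)]
print("z med table",np.median(p[p[:,2]<.01][:,2]))
q=p[(p[:,2]>.03)&(p[:,2]<.046)]; print(len(q),np.median(q[:,2]),cv2.minAreaRect((q[:,:2]*1e3).astype(np.float32)))
R=Ro.from_euler('z',-18.5,degrees=True).as_matrix()[:2,:2]; k=q[:,:2]@R*1e3
a,b=np.percentile(k,[1,99],axis=0); print(R@((a+b)/2),b-a)
E
```

```text
[0.54101596 0.38335578 0.09233328] [0.16198718 0.98679055 0.00162845 0.00138405]
z med table 0.00021688691976605445
14349 0.038368950003620825 ((542.9450073242188, 381.5262756347656), (58.657752990722656, 116.09151458740234), 71.89203643798828)
[539.18933501 382.66620908] [107.00547384  56.50850863]
```

View pics/w1.png

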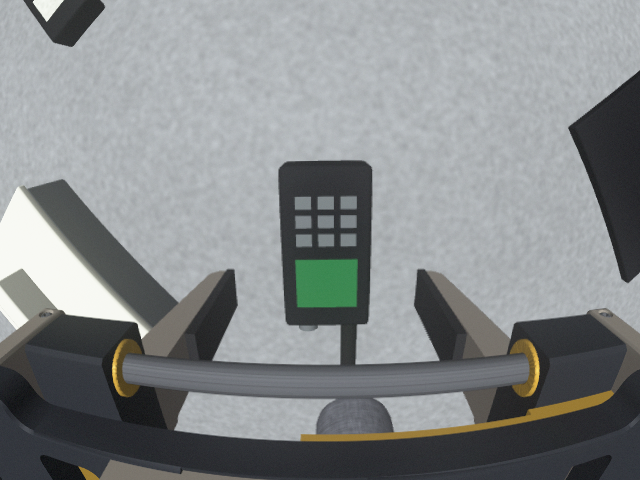

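The wrist view shows the radio centred between the fingers (body from (280,162) to (370,325)) and aligned with them. It agrees with the top-camera fit.

>>> send_rows(
  increments=[
    [-1, 0, -36, 0, 0, 0, 0],
    [0, 0, -28, 0, 0, 0, 0],
    [0, 0, -12, 0, 0, 0, 0],
    [0, 0, 0, 0, 0, 0, 0],
    [0, 0, 0, 0, 0, 0, 1],
    [0, 0, 0, 0, 0, 0, 1],
    [0, 0, 0, 0, 0, 0, 1],
    [0, 0, 0, 0, 0, 0, 1],
    [0, 0, 0, 0, 0, 0, 1],
  ],
  newtons=20,
)

```text
time: 2.85
tcp_pos: [0.5398, 0.3825, 0.0146]
orientation: [0.162, 0.987, 0.001, 0.001]
force: [-0.2, 1.0, 3.3]
width: 0.633
grasp_force: 20.0
```

>>> send_rows(
  increments=[
    [0, 0, 20, 0, 0, 0, 1],
    [0, 0, 45, 0, 0, 0, 1],
    [0, 0, 45, 0, 0, 0, 1],
    [-1, -25, 40, 0, 0, 1, 1],
    [-1, -45, 10, 0, 0, 1, 1],
    [-1, -45, 0, 0, 0, 1, 1],
    [-1, -45, 0, 0, 0, 1, 1],
    [-1, -45, 0, 0, 0, 1, 1],
    [-1, -45, 0, 0, 0, 1, 1],
    [-1, -45, 0, 0, 0, 1, 1],
    [-1, -45, 0, 0, 0, 1, 1],
    [-1, -45, 0, 0, 0, 1, 1],
    [-1, -45, 0, 0, 0, 1, 1],
    [-1, -35, 0, 0, 0, 1, 1],
    [-2, -20, 0, 0, 0, 1, 1],
    [0, -5, 0, 0, 0, 0.8, 1],
    [0, 0, 0, 0, 0, 0, 1],
    [0, 0, 0, 0, 0, 0, 1],
  ],
)

```text
time: 4.65
tcp_pos: [0.526, -0.1067, 0.1733]
orientation: [0.051, 0.999, 0.0, -0.0]
force: [0.7, -0.6, -2.6]
width: 0.63
grasp_force: 20.0
```

```bash
cat > m3.py <<'E'
from h import *
st,im,w=wrist(); print(st["tcp_pos"],st["orientation"])
q=st["orientation"]; print("tool y deg",np.degrees(2*np.arctan2(q[1],q[0]))-90)
cv2.imwrite("pics/w2.png",im["color"]); np.save("w2.npy",w)
im=get_image("top"); t=cloud(im); np.save("top1.npy",t); cv2.imwrite("pics/top1.png",im["color"])
# held radio's top
zz=st["tcp_pos"][2]+.0235
m=np.zeros(t.shape[:2],np.uint8)
p=w.reshape(-1,3); p=p[np.isfinite(p).all(1)]; p=p[np.hypot(*(p[:,:2]-st["tcp_pos"][:2]).T)<.1]
k=p[abs(p[:,2]-zz)<.008]; yw=np.radians(-5.8); c,s=np.cos(yw),np.sin(yw); R=np.array([[c,-s],[s,c]])
k2=(k[:,:2]-st["tcp_pos"][:2])@R*1e3; k2=k2[(abs(k2[:,1])<24)]; print("wrist held radio: back end x rel tcp",np.percentile(k2[:,0],[.5,1,2]),np.median(k[:,2]))
# cutout from wrist
o=np.array([526,-107.]); f=p[(p[:,2]>.014)&(p[:,2]<.027)]; f=f[:,:2]*1e3@R-R.T@o
print(len(f)); 
if len(f)>50: print("cutfloor ext",np.percentile(f,[.5,1,99,99.5],axis=0))
E
python3 m3.py
```

```text
[ 0.52598905 -0.10665155  0.17333291] [ 5.06811633e-02  9.98714716e-01  4.80840892e-04 -3.22218488e-04]
tool y deg 84.18987640593497
wrist held radio: back end x rel tcp [-54.91428788 -54.6885164  -54.33123232] 0.19715753731918534
1962
cutfloor ext [[-55.49780337 -80.70914363]
 [-55.47489627 -77.33359327]
 [ 47.12362387  29.78041249]
 [ 49.19052744  30.28479033]]
```

View pics/w2.png

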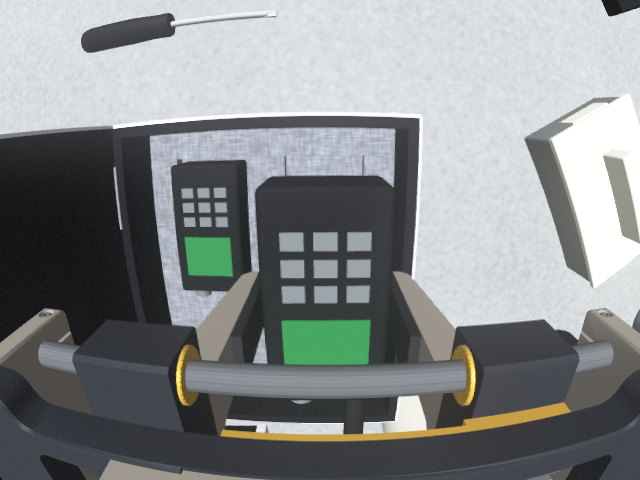

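The wrist view shows the held radio level above the cut-out, with the cut-out edges at columns 285 and 363 near row 165. I'll measure those edges in the depth.

```bash
python3 - <<'E'
from h import *
w=np.load("w2.npy"); yw=np.radians(-5.8); c,s=np.cos(yw),np.sin(yw); R=np.array([[c,-s],[s,c]]); o=R.T@np.array([526,-107.])
def loc(v,u):
    p=w[v,u]*1e3; q=p[:2]@R-o; return [u,v]+[round(float(x)) for x in(*q,p[2])]
for v in(160,170): print([loc(v,u)[2:] for u in list(range(276,294,2))]); print([loc(v,u)[2:] for u in range(352,376,2)])
for u in(300,320,345): print([loc(v,u)[2:] for v in range(144,180,2)])
print([loc(140,u)[2:] for u in range(386,424,3)])
print([loc(v,330)[2:] for v in range(108,140,2)])
E
```

```text
[[-52, -43, 33], [-52, -41, 34], [-52, -39, 34], [-52, -37, 34], [-52, -36, 35], [-51, -35, 23], [-51, -34, 22], [-51, -32, 22], [-51, -30, 23]]
[[-51, 22, 21], [-51, 23, 23], [-51, 25, 22], [-51, 27, 22], [-51, 29, 22], [-51, 30, 24], [-52, 31, 34], [-52, 33, 35], [-52, 34, 34], [-52, 36, 34], [-52, 38, 35], [-52, 40, 32]]
[[-44, -43, 34], [-44, -41, 33], [-44, -39, 34], [-44, -38, 35], [-44, -36, 34], [-43, -35, 23], [-43, -34, 24], [-43, -32, 23], [-43, -30, 23]]
[[-42, 22, 22], [-42, 24, 22], [-42, 25, 21], [-43, 27, 23], [-43, 29, 22], [-43, 30, 25], [-44, 31, 35], [-44, 33, 35], [-44, 34, 35], [-44, 36, 34], [-44, 38, 35], [-44, 39, 35]]
[[-66, -22, 35], [-64, -22, 33], [-62, -22, 35], [-61, -22, 34], [-59, -22, 34], [-57, -22, 34], [-55, -23, 23], [-53, -23, 24], [-51, -23, 22], [-50, -23, 23], [-48, -23, 23], [-46, -23, 22], [-44, -23, 23], [-43, -23, 24], [-41, -23, 23], [-39, -23, 21], [-55, -14, 163], [-55, -13, 172]]
[[-65, -6, 35], [-64, -6, 34], [-62, -6, 34], [-60, -6, 34], [-59, -6, 34], [-57, -6, 35], [-55, -6, 21], [-53, -6, 22], [-51, -6, 22], [-49, -6, 21], [-48, -6, 23], [-46, -6, 22], [-44, -6, 22], [-42, -6, 22], [-41, -6, 23], [-39, -6, 22], [-55, -4, 163], [-55, -4, 171]]
[[-65, 15, 34], [-64, 15, 34], [-62, 15, 35], [-60, 15, 34], [-59, 15, 35], [-57, 15, 34], [-55, 16, 23], [-53, 16, 23], [-51, 16, 23], [-49, 16, 23], [-48, 16, 23], [-46, 16, 23], [-44, 16, 23], [-42, 16, 22], [-41, 16, 23], [-39, 16, 22], [-55, 8, 164], [-55, 8, 172]]
[[-69, 49, 35], [-70, 52, 35], [-70, 54, 33], [-70, 56, 37], [-70, 56, 50], [-70, 56, 62], [-71, 57, 70], [-71, 57, 81], [-71, 58, 85], [-71, 60, 86], [-71, 62, 85], [-71, 65, 84], [-72, 67, 84]]
[[-97, 3, 0], [-96, 3, 1], [-90, 2, 84], [-88, 2, 84], [-87, 2, 85], [-85, 2, 85], [-84, 2, 85], [-83, 2, 86], [-81, 2, 85], [-80, 2, 84], [-79, 3, 35], [-77, 3, 36], [-75, 3, 36], [-74, 3, 33], [-72, 3, 34], [-70, 3, 33]]
```

View pics/top1.png

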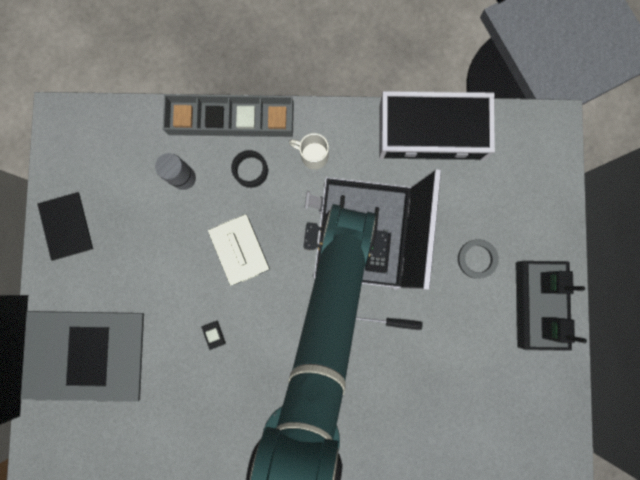

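```bash
python3 - <<'E'
from h import *
w=np.load("w2.npy"); yw=np.radians(-5.8); c,s=np.cos(yw),np.sin(yw); R=np.array([[c,-s],[s,c]])
p=w.reshape(-1,3)*1e3; p=p[np.isfinite(p).all(1)]; q=p[:,:2]@R-R.T@np.array([526,-106.65])
for x0,x1 in((-54,-48),(-45,-35),(-33,-25)):
    k=q[(q[:,0]>x0)&(q[:,0]<x1)&(abs(p[:,2]-197)<6)&(abs(q[:,1])<45)]; print(x0,np.percentile(k[:,1],[0.5,2,98,99.5]))
k=q[(abs(p[:,2]-60)<5)]; k=k[(abs(k[:,0])<100)&(abs(k[:,1]+96)<50)]; print("packed",np.percentile(k,[1,99],axis=0))
E
```

```text
-54 [-30.17683178 -29.26009066  25.20702223  26.32338958]
-45 [-30.19617072 -29.12453906  25.30226646  26.37392736]
-33 [-30.22707857 -29.16686017  25.39104454  26.41210766]
packed [[ -52.67491426 -126.87804704]
 [  53.35622843  -70.67408978]]
```

>>> send_rows(
  increments=[
    [1, -1, -30, 0, 0, 0, 1],
    [1, -1, -35, 0, 0, 0, 1],
    [0, 0, -30, 0, 0, 0, 1],
    [0, 0, 0, 0, 0, 0, 1],
    [0, 0, 0, 0, 0, 0, 1],
  ],
)

```text
time: 5.25
tcp_pos: [0.5282, -0.1096, 0.0788]
orientation: [0.051, 0.999, 0.0, -0.0]
force: [0.7, 0.3, -2.2]
width: 0.632
grasp_force: 20.0
```

>>> send_rows(
  increments=[
    [-0.5, 2, -20, 0, 0, 0, 1],
    [0, 0, -8, 0, 0, 0, 1],
    [0, 0, -5, 0, 0, 0, 1],
    [0, 0, -4, 0, 0, 0, 1],
    [0, 0, 0, 0, 0, 0, 1],
  ],
)

```text
time: 5.75
tcp_pos: [0.5277, -0.1085, 0.0419]
orientation: [0.052, 0.999, 0.0, 0.0]
force: [0.4, -0.5, -2.6]
width: 0.632
grasp_force: 20.0
```

>>> send_rows(
  increments=[
    [0, 0, -2, 0, 0, 0, 1],
    [0, 0, -2, 0, 0, 0, 1],
    [0, 0, -1, 0, 0, 0, 1],
    [0, 0, 0, 0, 0, 0, 1],
  ],
)

```text
time: 6.15
tcp_pos: [0.5276, -0.1085, 0.0367]
orientation: [0.052, 0.999, 0.0, 0.0]
force: [-0.7, -1.0, -2.3]
width: 0.632
grasp_force: 20.0
```

>>> send_rows(
  increments=[
    [0, 0, -0.7, 0, 0, 0, 1],
    [0, 0, -0.3, 0, 0, 0, 1],
    [0, 0, 0, 0, 0, 0, 0.2],
    [0, 0, 0, 0, 0, 0, 0.2],
    [0, 0, 0, 0, 0, 0, 0.2],
    [0, 0, 0, 0, 0, 0, 0.2],
  ],
)

```text
time: 6.75
tcp_pos: [0.5276, -0.1084, 0.0356]
orientation: [0.052, 0.999, 0.0, 0.0]
force: [-0.1, 0.5, 0.0]
width: 0.799
grasp_force: 0.0
```

>>> send_rows(
  increments=[
    [0, 0, 10, 0, 0, 0, 0.2],
    [0, 0, 30, 0, 0, 0, 0.2],
    [0, 0, 45, 0, 0, 0, 0.2],
    [0, 0, 45, 0, 0, 0, 0.2],
    [0, 0, 40, 0, 0, 0, 0.5],
    [0, 0, 0, 0, 0, 0, 1],
    [0, 0, 0, 0, 0, 0, 1],
  ],
)

```text
time: 7.45
tcp_pos: [0.5279, -0.1085, 0.2069]
orientation: [0.052, 0.999, 0.0, 0.001]
force: [0.0, 0.2, 0.1]
width: 0.557
grasp_force: 0.0
```

```bash
python3 - <<'E'
from h import *
st,im,w=wrist(); print(st["tcp_pos"],np.round(st["qpos"],2)); cv2.imwrite("pics/w3.png",im["color"])
yw=np.radians(-5.8); c,s=np.cos(yw),np.sin(yw); R=np.array([[c,-s],[s,c]])
p=w.reshape(-1,3)*1e3; p=p[np.isfinite(p).all(1)]; q=p[:,:2]@R-R.T@np.array([566,-159.3])
for n,y in(("loose",48),("packed",-48)):
    m=(abs(p[:,2]-60)<6)&(abs(q[:,0]+45)<60)&(abs(q[:,1]-y)<36); k=q[m]
    A=np.c_[q[m],np.ones(m.sum())]; print(n,m.sum(),np.median(p[m,2]),"tilt",np.linalg.lstsq(A,p[m,2],rcond=None)[0][:2],np.percentile(k,[1,99],axis=0).round(1).tolist(), cv2.minAreaRect(k.astype(np.float32))[2])
E
```

```text
[ 0.52791933 -0.10848389  0.2069249 ] [-0.02  0.29  0.19  1.9  -0.07  0.96  1.67]
loose 7784 60.36333912493164 tilt [ 0.00359476 -0.00155354] [[-97.3, 16.8], [9.2, 73.1]] 0.3771417438983917
packed 7026 60.36906866018819 tilt [ 0.00333535 -0.01085376] [[-97.4, -78.6], [8.9, -22.3]] 89.73897552490234
```

View pics/w3.png

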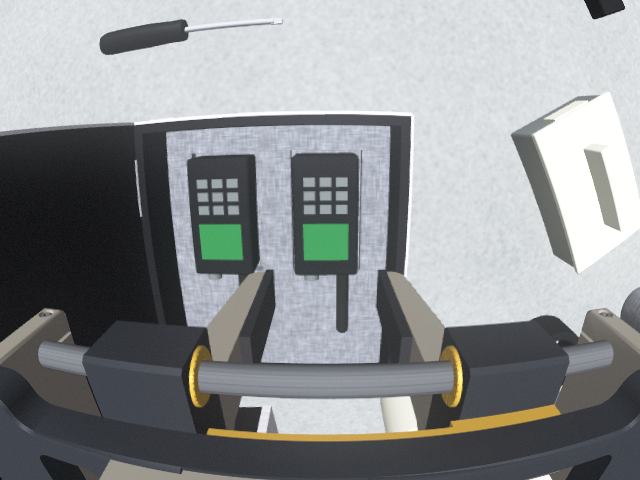

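Both radios are level and parallel (tops at 60 mm), loose at about (326,212) and packed at (223,212). Next is the lid, approached from behind.

>>> send_rows(
  increments=[
    [0, 0, 45, 0, 0, -8.2, 1],
    [0, 0, 45, 0, 0, -8.2, 1],
    [0, 0, 45, 0, 0, -8.2, 1],
    [0, 0, 30, 0, 0, -8.2, 1],
    [0, -20, 0, 0, 0, -8.2, 1],
    [2, -40, 0, 0, 0, -8.2, 1],
    [3, -45, 0, 0, 0, -8.2, 1],
    [3, -45, 0, 0, 0, -8.2, 1],
    [3, -45, 0, 0, 0, -8.2, 1],
    [4, -35, 0, 0, 0, -8.2, 1],
    [4, -10, 0, 0, 0, -8, 1],
    [0, 0, -30, 0, 0, 0, 1],
    [0, 0, -40, 0, 0, 0, 1],
    [0, 0, -30, 0, 0, 0, 1],
    [0, 0, 0, 0, 0, 0, 1],
    [0, 0, 0, 0, 0, 0, 1],
  ],
)

```text
time: 9.1
tcp_pos: [0.5462, -0.3484, 0.2697]
orientation: [0.743, 0.67, -0.001, -0.001]
force: [-0.1, -0.2, 1.0]
width: 0.003
grasp_force: 0.0
```

```bash
python3 - <<'E'
from h import *
st=manip.read_state(); print(st["qpos"].round(2))
im=get_image("scene"); cv2.imwrite("pics/s2.png",im["color"][100:400,120:520])
E
```

```text
[ 0.14  0.44  0.52  1.57 -0.23  1.19  0.61]
```

View pics/s2.png

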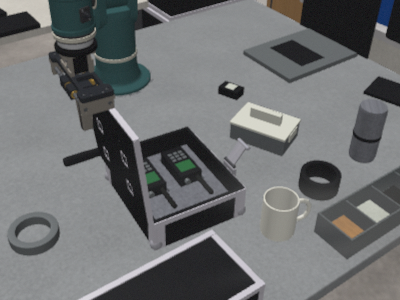

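The picture shows the closed fingers behind the lid's outer face at about (100,110). Pushing along the arc now.

>>> send_rows(
  increments=[
    [1.7, 17, 2, 0, 0, 0, 1],
    [1.7, 17, 2, 0, 0, 0, 1],
    [1.7, 17, 1, 0, 0, 0, 1],
    [1.7, 17, 0, 0, 0, 0, 1],
    [1.7, 17, -1, 0, 0, 0, 1],
    [1.6, 16, -2, 0, 0, 0, 1],
    [1.6, 16, -4, 0, 0, 0, 1],
    [1.6, 16, -5, 0, 0, 0, 1],
    [1.5, 15, -6.5, 0, 0, 0, 1],
    [1.4, 14, -8, 0, 0, 0, 1],
    [1.4, 14, -9, 0, 0, 0, 1],
    [1.3, 13, -10.5, 0, 0, 0, 1],
    [0, 0, 0, 0, 0, 0, 1],
  ],
)

```text
time: 10.45
tcp_pos: [0.5643, -0.1561, 0.227]
orientation: [0.741, 0.671, -0.001, -0.002]
force: [0.9, -0.1, -1.4]
width: 0.003
grasp_force: 0.0
```

>>> send_rows(
  increments=[
    [1.1, 12, -11, 0, 0, 0, 1],
    [1.1, 11, -12, 0, 0, 0, 1],
    [1, 10, -14, 0, 0, 0, 1],
    [0.8, 8, -14, 0, 0, 0, 1],
    [0.7, 7.5, -15, 0, 0, 0, 1],
    [0.7, 7, -15, 0, 0, 0, 1],
    [0, 0, 0, 0, 0, 0, 1],
  ],
)

```text
time: 11.15
tcp_pos: [0.5693, -0.1019, 0.1457]
orientation: [0.742, 0.67, -0.001, -0.002]
force: [-0.5, 0.1, 0.0]
width: 0.005
grasp_force: 0.0
```

```bash
python3 - <<'E'
from h import *
print(manip.read_state()["force"])
im=get_image("scene"); cv2.imwrite("pics/s3.png",im["color"][100:400,120:520]); t=cloud(im)
p=t.reshape(-1,3); p=p[np.isfinite(p).all(1)]*1e3; yw=np.radians(-5.8); c,s=np.cos(yw),np.sin(yw); R=np.array([[c,-s],[s,c]])
q=p[:,:2]@R-R.T@np.array([566,-159.3]); m=(abs(q[:,0]-110)<15)&(p[:,2]>92)&(p[:,2]<330)
for y in range(-120,125,30):
    k=m&(abs(q[:,1]-y)<6); print(y,k.sum(),np.percentile(p[k,2],[10,50,95]).round() if k.sum() else "")
E
```

```text
[-0.48809079  0.07697147  0.04844448]
-120 45 [ 97. 101. 104.]
-90 61 [105. 108. 111.]
-60 59 [113. 115. 117.]
-30 63 [120. 123. 126.]
0 57 [127. 130. 132.]
30 59 [134. 136. 139.]
60 57 [141. 143. 146.]
90 56 [148. 151. 153.]
120 0
```

>>> send_rows(
  increments=[
    [0.4, 4, -13, 0, 0, 0, 1],
    [0.4, 4, -13, 0, 0, 0, 1],
    [0.2, 2, -10, 0, 0, 0, 1],
    [0, 0, -7, 0, 0, 0, 1],
    [0, 0, -4, 0, 0, 0, 1],
    [0, 0, -2, 0, 0, 0, 1],
    [0, 0, 0, 0, 0, 0, 1],
  ],
)

```text
time: 11.9
tcp_pos: [0.5719, -0.0941, 0.0997]
orientation: [0.743, 0.67, 0.0, 0.0]
force: [0.0, -0.8, -0.6]
width: 0.005
grasp_force: 0.0
```

>>> send_rows(
  increments=[
    [0, 0, -2, 0, 0, 0, 1],
    [0, 0, 0, 0, 0, 0, 1],
  ],
)

```text
time: 12.1
tcp_pos: [0.5721, -0.0943, 0.0994]
orientation: [0.743, 0.67, 0.001, 0.0]
force: [-5.1, 1.2, 13.3]
width: 0.007
grasp_force: 6.2
```

>>> send_rows(
  increments=[
    [0, 0, -1, 0, 0, 0, 1],
    [0, 0, 0, 0, 0, 0, 1],
  ],
)

```text
time: 12.3
tcp_pos: [0.5722, -0.0943, 0.0993]
orientation: [0.743, 0.67, 0.001, -0.0]
force: [-6.5, 1.1, 19.1]
width: 0.003
grasp_force: 9.7
```

>>> send_rows(
  increments=[
    [0, 0, 20, 0, 0, 0, 1],
    [0, 0, 45, 0, 0, 0, 1],
    [0, 0, 45, 0, 0, 0, 1],
    [22, 35, 0, 0, 0, 0, 1],
    [25, 40, 0, 0, 0, 0, 1],
    [25, 38, 0, 0, 0, 0, 1],
    [0, 0, 0, 0, 0, 0, 1],
    [0, 0, 0, 0, 0, 0, 1],
  ],
)

```text
time: 13.1
tcp_pos: [0.6439, 0.02, 0.2061]
orientation: [0.742, 0.671, -0.0, 0.0]
force: [0.3, -1.9, -0.3]
width: 0.004
grasp_force: 0.0
```

```bash
cat > m4.py <<'E'
from h import *
yw=np.radians(-5.8); c,s=np.cos(yw),np.sin(yw); R=np.array([[c,-s],[s,c]])
def case(p): return np.c_[(p[:,:2]*1e3)@R-R.T@np.array([566,-159.3]),p[:,2]*1e3]
def flat(w): p=w.reshape(-1,3); return p[np.isfinite(p).all(1)]
st=manip.read_state(); print(st["tcp_pos"].round(4),"TCP case",case(st["tcp_pos"][None]).round(1))
if __name__=="__main__":
    im=get_image("scene"); t=cloud(im); cv2.imwrite("pics/s4.png",im["color"][100:400,120:520]); q=case(flat(t))
    for y in range(-110,115,40):
        k=q[(abs(q[:,1]-y)<8)&(abs(q[:,0]-110)<12)&(abs(q[:,2]-100)<60)]; print(y,len(k),np.median(k[:,2]).round(1))
    k=q[(abs(q[:,0]-60)<27)&(q[:,1]>45)&(q[:,1]<185)&(q[:,2]>103)&(q[:,2]<165)]
    for z in range(104,165,8):
        a=k[abs(k[:,2]-z)<4]
        if len(a): print("z",z,len(a),"x",a[:,0].min().round(),a[:,0].max().round(),"y",np.percentile(a[:,1],[5,50,95]).round())
E
python3 m4.py
```

```text
[0.6439 0.02   0.2061] TCP case [[ 59.4 186.3 206.1]]
-110 94 100.7
-70 60 102.0
-30 50 101.9
10 49 102.1
50 50 101.8
90 48 101.9
z 104 154 x 33.0 87.0 y [ 50.  94. 120.]
z 112 49 x 44.0 83.0 y [118. 123. 127.]
z 120 43 x 44.0 76.0 y [125. 130. 135.]
z 128 49 x 43.0 77.0 y [130. 135. 141.]
z 136 46 x 42.0 76.0 y [137. 142. 145.]
z 144 57 x 43.0 85.0 y [144. 148. 154.]
z 152 44 x 42.0 81.0 y [150. 154. 159.]
```

>>> send_rows(
  increments=[
    [0, 0, -40, 0, 0, 0, 1],
    [0, 0, -38, 0, 0, 0, 1],
    [-0.8, -8, 0, 0, 0, 0, 1],
    [-0.8, -8, 0, 0, 0, 0, 1],
    [-1.1, -11.3, 6.7, 0, 0, 0, 1],
    [-1.1, -11.3, 6.7, 0, 0, 0, 1],
    [-1.1, -11.3, 6.7, 0, 0, 0, 1],
    [-0.9, -8.7, 1, 0, 0, 0, 1],
    [-0.9, -8.7, 1, 0, 0, 0, 1],
    [-0.8, -8, -3, 0, 0, 0, 1],
    [-0.8, -8, -3, 0, 0, 0, 1],
    [-0.8, -7.5, -6, 0, 0, 0, 1],
    [-0.7, -7.5, -6, 0, 0, 0, 1],
    [-0.5, -5, -6, 0, 0, 0, 1],
    [-0.5, -5, -6, 0, 0, 0, 1],
    [0, 0, 0, 0, 0, 0, 1],
  ],
)

```text
time: 14.75
tcp_pos: [0.6321, -0.0908, 0.1195]
orientation: [0.743, 0.669, -0.001, -0.0]
force: [-0.3, -0.1, 0.3]
width: -0.0
grasp_force: 0.0
```

```bash
python3 m4.py
```

```text
[ 0.6321 -0.0908  0.1195] TCP case [[ 58.8  74.9 119.5]]
-110 93 100.0
-70 58 101.8
-30 54 101.8
10 54 101.9
50 52 101.6
90 52 102.1
z 104 109 x 34.0 86.0 y [ 48.  83. 120.]
z 112 127 x 39.0 82.0 y [ 76.  98. 119.]
z 120 56 x 37.0 83.0 y [61. 65. 74.]
z 128 25 x 45.0 71.0 y [65. 66. 80.]
z 136 33 x 44.0 73.0 y [64. 67. 81.]
z 144 39 x 44.0 74.0 y [64. 66. 81.]
z 152 37 x 44.0 73.0 y [64. 66. 83.]
z 160 35 x 43.0 74.0 y [64. 66. 80.]
```

View pics/s4.png

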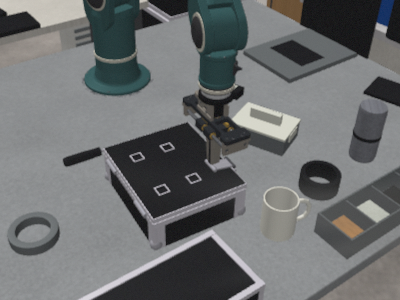

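The lid is shut with its four rims visible, and the clamp is folded over under the fingertips at about (215,165). Pressing it down.

>>> send_rows(
  increments=[
    [-0.3, -3, -5, 0, 0, 0, 1],
    [0, 0, -4, 0, 0, 0, 1],
    [0, 0, -3, 0, 0, 0, 1],
    [0, 0, -2, 0, 0, 0, 1],
    [0, 0, 0, 0, 0, 0, 1],
  ],
)

```text
time: 15.3
tcp_pos: [0.6331, -0.0929, 0.1096]
orientation: [0.743, 0.67, 0.0, 0.0]
force: [-6.3, 0.4, 18.0]
width: 0.004
grasp_force: 9.1
```

>>> send_rows(
  increments=[
    [0, 0, -1.5, 0, 0, 0, 1],
    [0, 0, 0, 0, 0, 0, 1],
  ],
)

```text
time: 15.5
tcp_pos: [0.6332, -0.0929, 0.1093]
orientation: [0.743, 0.67, 0.001, 0.0]
force: [-8.4, 1.0, 25.9]
width: 0.007
grasp_force: 12.7
```

>>> send_rows(
  increments=[
    [0, 0, 15, 0, 0, 0, 1],
    [0, 0, 45, 0, 0, 0, 1],
    [0, 0, 45, 0, 0, 0, 0.8],
    [-17, 38, 20, 0, 0, -8.5, 0.5],
    [-17, 39, 0, 0, 0, -8.5, 0.5],
    [-17, 39, 0, 0, 0, -8.5, 0.3],
    [-17, 39, 0, 0, 0, -8.5, 0.3],
    [-17, 39, 0, 0, 0, -8.5, 0.3],
    [-17, 39, 0, 0, 0, -8.5, 0.3],
    [-16, 38, -20, 0, 0, -8.5, 0.3],
    [0, 0, -40, 0, 0, -0.5, 0.3],
    [0, 0, -25, 0, 0, 0, 0.3],
    [0, 0, 0, 0, 0, 0, 0.3],
    [0, 0, 0, 0, 0, 0, 0.3],
  ],
)

```text
time: 16.9
tcp_pos: [0.516, 0.1766, 0.1456]
orientation: [0.977, 0.212, -0.0, 0.0]
force: [0.5, 0.2, 0.1]
width: 0.698
grasp_force: 0.0
```

```bash
cat > m5.py <<'E'
from m4 import *
st,im,w=wrist(); q=st["orientation"]; print("tool y",np.degrees(2*np.arctan2(q[1],q[0]))-90,st["qpos"].round(2))
cv2.imwrite("pics/w5.png",im["color"]); p=flat(w)
k=p[(abs(p[:,2]-.095)<.007)&(np.hypot(p[:,0]-.515,p[:,1]-.178)<.07)]; r=cv2.minAreaRect((k[:,:2]*1e3).astype(np.float32)); print("rib wrist",len(k),r)
im=get_image("top"); t=cloud(im); np.save("top5.npy",t); cv2.imwrite("pics/top5.png",im["color"])
k=t[208:290,200:275].reshape(-1,3)
g=flat(t); cq=case(g)
k=cq[(abs(cq[:,2]-99)<9)&(abs(cq[:,0])<150)&(abs(cq[:,1])<130)]
for z in(99,92): print(z,np.median(k[abs(k[:,2]-z)<3][:,2]))
print("lid ext",np.percentile(k,[1,99],axis=0).round(1))
for y in(-100,-60,-20,20,60,100):
    a=cq[(abs(cq[:,1]-y)<8)&(abs(cq[:,0]+100)<20)]; print(y,np.median(a[:,2]).round(1))
a=cq[(abs(cq[:,0]-60)<14)&(cq[:,1]>58)&(cq[:,1]<125)&(cq[:,2]>90)]
for y in range(60,125,8): b=a[abs(a[:,1]-y)<4]; print("clamp",y,np.median(b[:,2]).round(1) if len(b) else "")
# recess rims: project expected squares, find bright rim pixels
col=cv2.cvtColor(im["color"],cv2.COLOR_BGR2GRAY).astype(float)
v,u=np.indices(col.shape); c3=np.c_[(t.reshape(-1,3)[:,:2]*1e3)@R-R.T@np.array([566,-159.3]),t.reshape(-1,3)[:,2]*1e3]
cs=[]
for sx in(-65,65):
  for sy in(-40,40):
    m=(abs(c3[:,0]-sx)<21)&(abs(c3[:,1]+20-sy)<21)&(abs(c3[:,2]-97)<10)
    I=col.reshape(-1)[m]; wgt=np.clip(I-np.median(I)-15,0,None); P=c3[m]; ctr=(P[:,:2]*wgt[:,None]).sum(0)/wgt.sum(); cs.append(ctr-[sx,sy-20]); print("recess",sx,sy,ctr.round(1),(wgt>0).sum())
print("mean offset in case frame",np.mean(cs,0),"yaw err",np.degrees((cs[2][1]+cs[3][1]-cs[0][1]-cs[1][1])/2/130))
E
python3 m5.py
```

```text
[0.516  0.1766 0.1456] TCP case [[-83.7 329.1 145.6]]
tool y -65.49395275331105 [-0.81  0.4   0.52  1.95 -0.26  0.86 -1.29]
rib wrist 3384 ((517.6469116210938, 176.05209350585938), (89.55425262451172, 16.381450653076172), 23.957420349121094)
99 98.90642275256478
92 93.58203022062072
lid ext [[-134.6 -116.    91. ]
 [ 134.8  115.7  106.5]]
-100 98.3
-60 98.5
-20 98.9
20 99.0
60 98.7
100 98.5
clamp 60 101.3
clamp 68 108.8
clamp 76 103.9
clamp 84 104.0
clamp 92 103.8
clamp 100 103.7
clamp 108 104.3
clamp 116 105.1
clamp 124 106.1
recess -65 -40 [-64.  -60.7] 105
recess -65 40 [-64.1  19.3] 103
recess 65 -40 [ 66.  -60.4] 107
recess 65 40 [66.5 18.7] 101
mean offset in case frame [ 1.10495782 -0.79278783] yaw err -0.07730633894592033
```

View pics/w5.png

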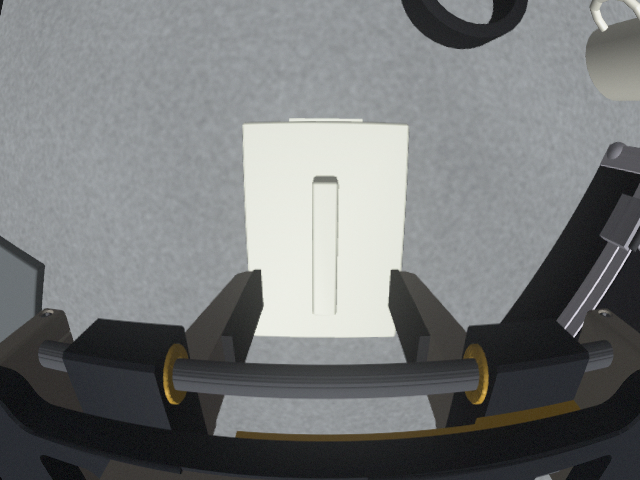

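The tub is centred under the fingers with its rib at about (325,245). The top-camera depth confirms the lid is level at 99 mm and the clamp is flat, with its plate at 104 and its rod at 109.

>>> send_rows(
  increments=[
    [-0.8, 1.4, -36, 0, 0, 0, 0.3],
    [0, 0, -28, 0, 0, 0, 0.3],
    [0, 0, -11, 0, 0, 0, 0.3],
    [0, 0, 0, 0, 0, 0, 0.3],
    [0, 0, 0, 0, 0, 0, 1],
    [0, 0, 0, 0, 0, 0, 1],
    [0, 0, 0, 0, 0, 0, 1],
    [0, 0, 0, 0, 0, 0, 1],
    [0, 0, 0, 0, 0, 0, 1],
    [0, 0, 0, 0, 0, 0, 1],
  ],
  newtons=40,
)

```text
time: 18.0
tcp_pos: [0.5149, 0.1782, 0.0704]
orientation: [0.977, 0.213, 0.0, 0.0]
force: [1.6, -3.4, 2.8]
width: 0.196
grasp_force: 2.7
```

>>> send_rows(
  increments=[
    [0, 0, 0, 0, 0, 0, 1],
    [0, 0, 0, 0, 0, 0, 1],
    [0, 0, 8, 0, 0, 0, 1],
    [0, 0, 20, 0, 0, 0, 1],
    [0, 0, 35, 0, 0, 0, 1],
    [0, 0, 40, 0, 0, 0, 1],
    [0, 0, 40, 0, 0, 0, 1],
    [3, -25, 7, 0, 0, -2.3, 1],
    [5.5, -40, 0, 0, 0, -3.5, 1],
    [5.5, -40, 0, 0, 0, -3.5, 1],
    [5.5, -40, 0, 0, 0, -3.5, 1],
    [5.5, -40, 0, 0, 0, -3.5, 1],
    [5.5, -40, 0, 0, 0, -3.5, 1],
    [5.5, -40, 0, 0, 0, -3.5, 1],
    [5.5, -40, 0, 0, 0, -3.5, 1],
    [5, -35, 0, 0, 0, -3, 1],
    [3, -15, 0, 0, 0, -0.5, 1],
    [0, -3, 0, 0, 0, 0, 1],
    [0, 0, 0, 0, 0, 0, 1],
    [0, 0, 0, 0, 0, 0, 1],
  ],
)

```text
time: 20.0
tcp_pos: [0.5642, -0.1776, 0.2196]
orientation: [0.999, -0.049, -0.001, -0.001]
force: [0.6, 0.4, -4.5]
width: 0.17
grasp_force: 40.0
```

```bash
cat > m6.py <<'E'
from m4 import *
st,im,w=wrist(); q=st["orientation"]; print("tool y",np.degrees(2*np.arctan2(q[1],q[0]))-90); cv2.imwrite("pics/w6.png",im["color"])
tc=case(st["tcp_pos"][None])[0]
p=case(flat(w)); zt=tc[2]-6.4
k=p[(abs(p[:,2]-zt)<7)&(np.hypot(*(p[:,:2]-tc[:2]).T)<110)]
print("tub top wrist",len(k),np.median(k[:,2]) if len(k) else "",zt,np.percentile(k-tc,[.5,99.5],axis=0).round(1))
im=get_image("scene"); t=cloud(im); cv2.imwrite("pics/s6.png",im["color"][60:360,150:550]); p=case(flat(t))
k=p[(abs(p[:,2]-zt)<8)&(np.hypot(*(p[:,:2]-tc[:2]).T)<110)]; print("scene top",len(k),np.median(k[:,2]) if len(k) else "",cv2.minAreaRect(k[:,:2].astype(np.float32)) if len(k)>9 else "", np.percentile(k-tc,[.5,99.5],axis=0).round(1))
E
python3 m6.py
```

```text
[ 0.5642 -0.1776  0.2196] TCP case [[  0.  -18.4 219.6]]
tool y -95.624142571154
tub top wrist 37904 213.471098046074 213.19614761268457 [[-33.7 -57.6 -11.3]
 [ 85.4  54.3  -4.4]]
scene top 1951 216.32481500186208 ((2.5912704467773438, -19.086009979248047), (169.91156005859375, 116.06837463378906), 0.2113168090581894) [[-79.3 -57.9 -14. ]
 [ 85.5  56.1   0.5]]
```

View pics/s6.png

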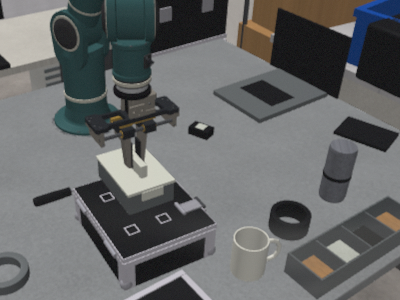

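>>> send_rows(
  increments=[
    [-0.1, -2.4, -20, 0, 0, -0.2, 1],
    [0, 0, -18, 0, 0, 0, 1],
    [0, 0, -8, 0, 0, 0, 1],
    [0, 0, 0, 0, 0, 0, 1],
    [0, 0, 0, 0, 0, 0, 1],
  ],
)

```text
time: 20.6
tcp_pos: [0.5648, -0.1819, 0.1748]
orientation: [0.999, -0.052, 0.0, 0.0]
force: [0.4, -0.9, -4.8]
width: 0.171
grasp_force: 40.0
```

```bash
python3 - <<'E'
from m4 import *
im=get_image("scene"); c=im["color"][170:330,220:380]; cv2.imwrite("pics/s7.png",cv2.resize(c,None,fx=3.5,fy=3.5,interpolation=cv2.INTER_CUBIC))
st,im,w=wrist(); tc=case(st["tcp_pos"][None])[0]
col=cv2.cvtColor(im["color"],cv2.COLOR_BGR2GRAY); p=case(w.reshape(-1,3))
m=(abs(p[:,2]-98)<7)&(p[:,0]>85)&(p[:,0]<150); print("lid +x visible",m.sum(),np.nanmax(p[m,0]) if m.any() else "")
E
```

```text
[ 0.5648 -0.1819  0.1748] TCP case [[  1.1 -22.6 174.8]]
lid +x visible 24740 140.69573428039814
```

View pics/s7.png

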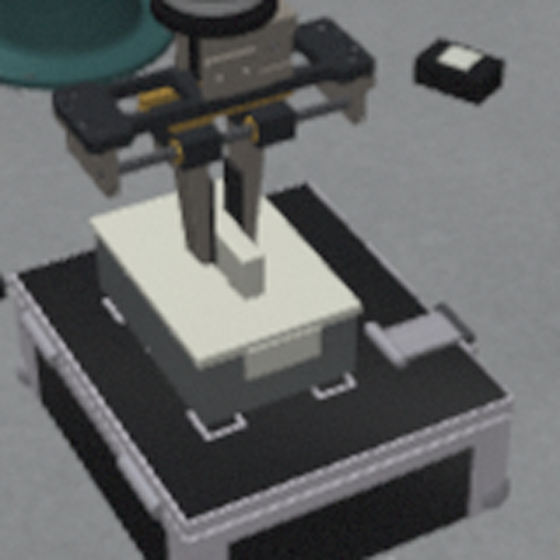

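The scene crop shows the tub aligned just above the recesses, with rims visible at (218,425), (335,388) and (113,310).

>>> send_rows(
  increments=[
    [-0.4, 1.8, -3, 0, 0, 0, 1],
    [0, 0, -2, 0, 0, 0, 1],
    [0, 0, -2, 0, 0, 0, 1],
    [0, 0, 0, 0, 0, 0, 1],
  ],
)

```text
time: 21.1
tcp_pos: [0.5637, -0.1803, 0.1669]
orientation: [0.999, -0.052, -0.0, -0.0]
force: [-0.0, -0.2, -5.9]
width: 0.172
grasp_force: 40.0
```

Already 2.5 mm below the lid face with the full weight still carried, so the feet are in the recesses.

>>> send_rows(
  increments=[
    [0, 0, -2, 0, 0, 0, 1],
    [0, 0, -1.5, 0, 0, 0, 1],
    [0, 0, -1, 0, 0, 0, 1],
    [0, 0, 0, 0, 0, 0, 1],
  ],
)

```text
time: 21.5
tcp_pos: [0.5638, -0.1806, 0.1632]
orientation: [0.999, -0.052, 0.0, -0.0]
force: [-3.6, 1.2, 0.8]
width: 0.17
grasp_force: 40.0
```

>>> send_rows(
  increments=[
    [0, 0, 0, 0, 0, 0, 0.6],
    [0, 0, 0, 0, 0, 0, 0.6],
    [0, 0, 0, 0, 0, 0, 0.6],
    [0, 0, 0, 0, 0, 0, 0.6],
    [0, 0, 15, 0, 0, 0, 0.6],
    [0, 0, 40, 0, 0, 0, 0.6],
    [0, 0, 45, 0, 0, 0, 0.6],
    [-10, 40, 20, 0, 0, 0, 0.6],
    [-20, 45, 0, 0, 0, 0, 0.6],
    [-20, 45, 0, 0, 0, 0, 0.6],
    [-20, 45, 0, 0, 0, 0, 0.6],
    [-20, 45, 0, 0, 0, 0, 0.6],
    [0, 20, 0, 0, 0, 0, 0.6],
    [0, 0, 0, 0, 0, 0, 0.6],
  ],
)

```text
time: 22.9
tcp_pos: [0.4737, 0.0629, 0.2837]
orientation: [0.999, -0.049, 0.001, -0.001]
force: [0.5, -0.6, 1.1]
width: 0.395
grasp_force: 0.0
```

```bash
python3 - <<'E'
from m4 import *
w=cloud(get_image("top")); q=case(flat(w))
k=q[(abs(q[:,2]-156)<9)&(abs(q[:,0])<110)&(abs(q[:,1]+20)<90)]
A=np.c_[k[:,:2],np.ones(len(k))]; print("tub top",len(k),np.median(k[:,2]),"tilt",np.linalg.lstsq(A,k[:,2],rcond=None)[0][:2],cv2.minAreaRect(k[:,:2].astype(np.float32)))
for y in range(60,125,8):
    b=q[(abs(q[:,0]-60)<14)&(abs(q[:,1]-y)<4)&(q[:,2]>90)]; print("clamp",y,np.median(b[:,2]).round(1))
for y in(-100,-60,20,60,100): a=q[(abs(q[:,1]-y)<8)&(abs(q[:,0]+110)<15)]; print("lid",y,np.median(a[:,2]).round(1))
E
```

```text
[0.4737 0.0629 0.2837] TCP case [[-114.3  211.7  283.7]]
tub top 2605 156.52559375531138 tilt [-0.00024235  0.00216861] ((-0.11865997314453125, -21.150726318359375), (114.55768585205078, 168.54666137695312), 89.59284210205078)
clamp 60 100.7
clamp 68 108.3
clamp 76 103.7
clamp 84 104.0
clamp 92 104.0
clamp 100 104.2
clamp 108 104.6
clamp 116 104.3
clamp 124 104.4
lid -100 97.9
lid -60 98.6
lid 20 98.4
lid 60 98.3
lid 100 99.0
```

The tub top is level at 156.5 mm (156 expected), and the lid and clamp are still flat.

```bash
python3 -c "
from plant import manip; print(manip.close_job())"
```

```text
the job is handed in; nothing more can be done
None
```

The radio is packed, the lid is shut, the clamp is flat and the tub stands level in its four recesses; I handed the job in at about 23 s (no verdict was returned).

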